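# Secure the orchid pot and draw out the cart's pull handle

### The arm

A 7-joint arm with a two-finger parallel gripper is mounted at the origin on the work surface. World frame = base frame: x ahead of the robot, y to its left, z up, the work surface at z = 0. Lengths are in m, angles in rad, forces in N, time in s.
With the tool pointing down it reaches from about 0.4 to 0.875 m from the base axis. Payload 19.3 kg.
Tool frame: the origin (TCP) lies on the mounting face of the last link; the fingertips stand 173 mm ahead of it and the grasp point (between the pads) lies 155 mm ahead of it (bot.grip_point_offset is the distance from the TCP to the grasp point, in m); z points along the fingers, y is the line along which they close (so a half turn about z gives the same grasp; the last joint's range is limited). The gripper opens to 85 mm and grips with 20 to 120 N. Pads are 22 mm wide; open, the fingers measure 114 mm over their backs; the gripper's body (76 mm by 85 mm) begins 54 mm behind the grasp point. The pads swing forward as they close: fully open they stand 13 mm farther back than shut.
Start: joints at [-1.388, 0.521, -0.036, 1.599, 0.021, 1.021, -0.113], TCP at [0.156, 0.605, 0.405] pointing down, gripper open.
Joint ranges: [-2.91, 2.91], [-0.3, 2.13], [-1.5, 1.42], [0.17, 2.43], [-1.26, 4.41], [0.16, 1.93], [-2.52, 2.52]. Speed limits (rad/s): [1.89, 1.89, 2.39, 2.39, 3.01, 3.01, 3.01].

### API

Orientations are given as [roll, pitch, yaw] about the fixed x, y, z axes, in that order (R = Rz(yaw) Ry(pitch) Rx(roll)).
In Python, from workcell import bot gives the robot as it stands.
- The arm moves only by the tool arm_command, never from a script. Its argument "deltas" is a list of rows, each a list of 3 entries, a list of its own where there are three numbers: the shift along the tool's x, y, z in cm, then the turn, a rotation vector about the tool's x, y, z in rad, then the finger opening in cm, from 0 to 8.54. In form: [[[tx, ty, tz], [rx, ry, rz], claw], ...]. A call has 1 to 20 rows; each row shifts and turns the commanded pose from where the row before left it, along the tool's axes as they then stand; what a row does not reach is not made up. A row lasts 1/10 s, in which the tool goes at most 50 mm and 8.59 degrees, less where a joint would pass 70% of its speed; a pose out of reach is approached as far as the arm can. A call with a gripper value outside its range is refused whole. The fingers move at their own pace and stop on an object; "newtons" is the grip in N (left out, the last holds). Time passes only in rows, so rows that do not move let the fingers close. It gives the time, the measured TCP pose, the force, the opening and the grip force at its end, in the units of the state.
- bot.observe(): the state, without advancing time (a new reading comes with each control period).
- bot.grab_frame(name): name is "scene" or "top" or "wrist"; returns a dict with "frame" (400x640x3 uint8, red, green, blue), "K" (3x3 intrinsics, pixels), "rvec" (rotation vector, rad) and "tvec" (3), from world to camera coordinates, as OpenCV has them; the wrist camera has in their place "T_tool_cam" (4x4, takes a point from camera to tool coordinates, whose origin is the TCP and whose axes are the flange's). Camera axes: x right, y down, z forward; pixel columns grow to the right and rows downward; lengths in m; the calibration is good to about 2 mm. A picture is of the moment at which its call begins: read the wrist's pose just before it. There is no depth.
- bot.job_done(): hands the job in; it is judged then, once.
Trained networks look in a picture, given as the dict that the camera call returned (one of the last four; its "shot" number tells which), for a name from the list of things; names that differ only in an ending like _2 or _b are one class to them, and where a whole thing is asked for, a point or a joint stands for the part that bears it (a point fixed in the world has none). Each returns a list of dicts, best first, with "p" (0 to 1); they miss things now and then, are a little off and sometimes report something else, mostly with a low value. They report only what shows in the picture. A call takes as long as a camera call.
- bot.find_in(name, picture): "rect" ([left, top, width, height] in pixels, round what is visible of it).
- bot.mark_of(name, picture): "at" ([column, row] in pixels: a listed point, or the origin of a listed thing).
The state is a dict: "clock": time; "qpos": joint angles; "qd": joint speeds; "joint_efforts": joint torques, N m; "position": TCP position; "tool_rot": TCP orientation; "force": force on the tool from outside, world axes, zero at the start; "moment": the same for the moment, N m; "grip_width": finger opening in m; "finger_force": force on a finger pad.
Only numpy, scipy, OpenCV 4.12 (cv2) and the standard library are available. Lean on these libraries where they do the work, as an engineer would, in place of code of your own. Each camera call takes 0.05 s, during which the arm holds its last target. There are 200 camera calls.

### The job

Get the plant cart ready to be wheeled away: slide the clamp's jaw gently up to the white orchid pot until the pot is held snug between both rubber pads, and let go of the jaw. Then press the red button in the grip of the cart's pull handle, draw the handle straight up past its first stop to the second stop, and finish while holding it there by the grip; leave everything else on the cart as it stands.

Things in the scene. Friction and masses are not known exactly. Their poses are not given: they have to be found in the camera images.
- cart: grey rolling steel cart parked in front of the robot, top deck 480 x 700 mm with a lip 20 mm high; origin at the centre of the deck's upper face (z = 0), x across the cart away from the robot, y along it to the robot's left, z up. The pull handle stands outside its -y end. The cart is braked and does not move
- clamp: pot clamp screwed to the deck, a dark steel plate 330 x 110 x 4 mm; origin on the deck; its x axis is the line along which the jaw slides shut (towards the fixed stop), z up. The plate runs from x = -200 to 130 mm. The fixed stop's rubber pad (90 mm wide, 12 to 72 mm above the deck) has its face at x = 120 mm, facing -x, so the pot touches it when the pot's axis is at x = 65 mm
- jaw_slide (a joint): slide of the clamp's jaw, m: 0 fully open, grows as the jaw moves towards the fixed stop (along the clamp's +x), up to 0.12; the gap between the two pads is 0.180 minus this value. It needs about 2 N to slide and stays where it is left
- jaw: sliding jaw of the clamp: upright steel plate 100 mm wide, 76 mm high above the deck, faced with a black rubber pad, on a low carriage 60 mm wide that carries the orange knob; its origin lies 4 mm above the deck in the plane of the pad's face that meets the pot; axes as the clamp's. The back of the plate is 14 mm behind the pad's face
- jaw_knob (a point): grip point on the orange upright cylindrical knob of the sliding jaw: 22 mm diameter, 36 mm high, its top 106 mm above the deck; this point lies on its axis 90 mm above the deck, and 57 mm behind the jaw pad's face (along the clamp's -x). The knob stands on a 12 mm post 50 mm high
- pot: white ceramic orchid pot, straight cylinder of 110 mm diameter, 100 mm high, 0.36 to 0.6 kg (it takes up to about 6 N to push it along the plate), with bark and short green leaves up to about 105 mm; stands loose on the clamp plate between the pads, touching neither; origin at the centre of its underside, z up
- telescope (a joint): telescope of the cart's pull handle, m: 0 stowed, first stop at 0.090, second stop at 0.180 (its end of travel is 0.182). A spring latch holds it at each stop unless the button is pressed; with the button held in it slides freely past the first stop. It weighs about 0.5 kg and sinks if let go with the button in
- handle: the cart's pull handle: two chrome tubes 170 mm apart with a black cross grip on top; origin on the deck's level (when stowed) below the middle of the grip; x along the grip, y across it (towards the cart's middle), z up, the direction of pull
- grip_mid (a point): middle of the black grip bar, 85 mm above the deck when stowed and at the origin of the handle's x and y; the bar is 150 mm long (grey end caps beyond), 30 mm thick across y and 34 mm high; the deck's lip ends 13 mm inside the bar's inner face, 48 mm below the bar
- button_face (a point): centre of the face of the red release button, 44 mm long and 13 mm high, in the middle of the grip's inner (+y) side, the side towards the cart; when out it stands 6 mm proud of the bar, so bar and button together are 36 mm thick
- button_press (a joint): release button, m: 0 out, grows as it is pressed in along the grip's -y; the latch lets go between 0.004 and 0.005; flush with the bar at 0.006 (7 mm travel, 6 N). Pinching bar and button across presses it
- dome: bystander: clear plastic humidity dome 120 x 190 x 120 mm; origin at the centre of its underside
- mister: bystander: red trigger mister, 72 mm diameter, 195 mm high; origin at the centre of its underside
- feed: bystander: small amber bottle, 48 mm diameter, 120 mm high; origin at the centre of its underside
- clay_pot: bystander: small terracotta pot, 74 mm diameter, 65 mm high; origin at the centre of its underside
- fork: bystander: stainless fork lying flat, 180 mm long along its x; origin under its middle
- scoop: bystander: pale beech measuring scoop lying down, 140 mm long along its x, 28 mm high; origin under its middle

How it is judged:
By the outcome, as a careful person would: the job done as asked, in the order asked, and still so for the second after the job is handed in, while the arm keeps its last pose, push and grip.
It also fails if it takes over 48 s, if anything falls off the work surface, if the arm or the gripper's body presses on something with over 40 N, if the wrist force passes 120 N, or if a joint passes its speed limit or range.

## Working session

There is one attempt and no reset: what is moved stays moved. The work goes in short steps, Python scripts to look and compute and a tool call to move; the robot and the scene stay as the last step left them, time stands still between calls to the robot, and variables do not carry over. Pictures are saved under pics/ and viewed, at most 10 in all, crops included, and the job is handed in when it is done.

Besides the shell and the picture viewer there is one more tool, called after ">>>" by a JSON object that holds its "api" and its "payload", one argument or row to a line. arm_command: Moves the arm, as the interface text tells. Its arguments: {"type":"object","properties":{"deltas":{"type":"array","items":{"type":"array"}},"newtons":{"type":"number"}},"required":["deltas"]}

```bash
mkdir -p pics; ls
cat > h.py <<'E'
import numpy as np, cv2
from scipy.spatial.transform import Rotation as R
from workcell import bot
names=['cart','clamp','jaw','jaw_knob','pot','handle','grip_mid','button_face','dome','mister','feed','clay_pot','fork','scoop']
def cam(f,s=None):
    K=np.array(f['K'])
    if 'rvec' in f:
        Rm=cv2.Rodrigues(np.array(f['rvec'],float))[0]; t=np.array(f['tvec'],float).ravel()
    else:
        T=np.eye(4);T[:3,:3]=rot(s);T[:3,3]=s['position']
        W=np.linalg.inv(T@np.array(f['T_tool_cam']));Rm,t=W[:3,:3],W[:3,3]
    return K,Rm,t
def rot(s): return R.from_euler('xyz',s['tool_rot']).as_matrix()
def ray(c,px):
    K,Rm,t=c; d=Rm.T@np.linalg.inv(K)@np.array([px[0],px[1],1.]); return -Rm.T@t,d/np.linalg.norm(d)
def tri(rs):
    A=sum(np.eye(3)-np.outer(d,d) for o,d in rs); b=sum((np.eye(3)-np.outer(d,d))@o for o,d in rs)
    p=np.linalg.solve(A,b); return p,[np.linalg.norm(np.cross(p-o,d)) for o,d in rs]
def plane(r,z): o,d=r; return o+d*(z-o[2])/d[2]
def proj(c,p):
    K,Rm,t=c; q=K@(Rm@np.array(p,float)+t); return q[:2]/q[2]
E
python3 - <<'E'
from h import *
s=bot.observe(); print({k:np.round(v,3) for k,v in s.items()})
F={}
for n in ['scene','top','wrist']:
    f=bot.grab_frame(n); F[n]=f; cv2.imwrite(f'pics/{n}0.png',f['frame'][:,:,::-1])
C={n:cam(f,s) for n,f in F.items()}
for nm in names:
    rs=[]
    for n in ['scene','top','wrist']:
        m=bot.mark_of(nm,F[n])
        if m: print(nm,n,np.round(m[0]['at'],1),round(m[0]['p'],2),end=' | ')
        if m and m[0]['p']>.4 : rs.append(ray(C[n],m[0]['at']))
    print()
    if len(rs)>1: p,e=tri(rs); print('   ->',p.round(4),np.round(e,4))
E
cd pics; python3 -c "
import cv2,numpy as np
a=[cv2.imread(f'{n}0.png') for n in ['scene','top']]
cv2.imwrite('st.png',cv2.resize(np.vstack(a),None,fx=.75,fy=.75,interpolation=3))"
```

```text
pics
{'clock': np.float64(0.0), 'qpos': array([-1.388,  0.522, -0.036,  1.6  ,  0.021,  1.021, -0.113]), 'qd': array([0.   , 0.001, 0.   , 0.002, 0.   , 0.001, 0.001]), 'joint_efforts': array([ 2.0000e-03, -9.2708e+01,  1.9800e+00, -3.6994e+01,  1.8000e-02,
        8.0000e-03,  0.0000e+00]), 'position': array([0.156, 0.605, 0.404]), 'tool_rot': array([-3.14 ,  0.   ,  2.889]), 'force': array([-0.752,  0.539, -0.184]), 'moment': array([-0.027,  0.029, -0.031]), 'finger_force': np.float64(0.0), 'grip_width': np.float64(0.085)}
cart scene [358.9 217.2] 0.96 | 
clamp scene [399.9 221. ] 0.59 | clamp top [245.3 227.1] 0.57 | 
   -> [0.5191 0.1914 0.0023] [0.0024 0.0024]
jaw scene [380.1 218.4] 0.83 | jaw top [264.1 222.6] 0.9 | 
   -> [0.5332 0.1445 0.0096] [0.0054 0.0054]
jaw_knob scene [360.9 186.5] 0.82 | jaw_knob top [289.3 220.2] 0.89 | 
   -> [0.5293 0.0833 0.093 ] [0. 0.]
pot scene [418.7 224. ] 0.56 | pot top [223.5 223.3] 0.8 | 
   -> [0.5233 0.2414 0.0077] [0.0032 0.0032]
handle scene [237.3 193.7] 0.91 | handle top [448.9 236.5] 0.65 | 
   -> [ 0.536  -0.2858 -0.    ] [0.001 0.001]
grip_mid scene [236.4 168.7] 0.97 | grip_mid top [461.7 232.1] 0.78 | 
   -> [ 0.5339 -0.2821  0.0844] [0.0029 0.0029]
button_face top [450.5 230.4] 0.61 | 
dome scene [441.5 277. ] 0.59 | dome top [204.  150.8] 0.87 | 
   -> [0.6978 0.3196 0.0018] [0.0009 0.0009]
mister scene [277.3 249.2] 0.57 | mister top [358.  148.8] 0.92 | 
   -> [ 0.7337 -0.0609  0.0065] [0.003 0.003]
feed scene [369.6 270.9] 0.68 | feed top [265.4 148.6] 0.73 | 
   -> [ 0.7199  0.1666 -0.0065] [0.004 0.004]
clay_pot scene [327.6 257.1] 0.88 | clay_pot top [310.3 155. ] 0.6 | 
   -> [ 0.7106  0.0571 -0.0036] [0.0006 0.0006]
fork scene [376.3 182. ] 0.74 | fork top [280.8 300.9] 0.96 | 
   -> [0.3602 0.088  0.0109] [0.0043 0.0043]
scoop scene [286.5 207.4] 0.56 | scoop top [373.1 215.3] 0.78 | 
   -> [ 0.5709 -0.1075  0.0127] [0.0048 0.0048]
```

View pics/st.png

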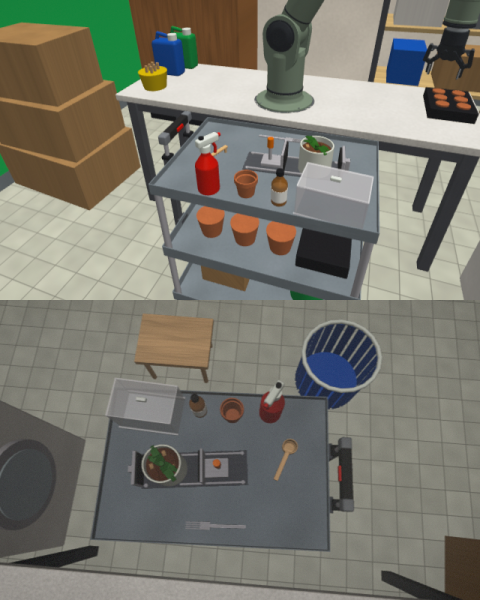

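The scene view shows the cart with the clamp, and the pot at (315,150) in the stacked picture. The top view has the knob at (217,463), the jaw plate at (201,467), and the handle with its red button at (340,473). The networks agree with all of this, and the deck lies at world z≈0. Next I move above the knob.

>>> {"api": "arm_command", "payload": {
  "deltas": [
    [[-2.46, -2.06, 0], [0, 0, 0], 8.5],
    [[-2.46, -2.06, 0], [0, 0, 0], 8.5],
    [[-2.46, -2.06, 0], [0, 0, 0], 8.5],
    [[-2.46, -2.06, 0], [0, 0, 0], 8.5],
    [[-2.46, -2.06, 0], [0, 0, 0], 8.5],
    [[-2.46, -2.06, 0], [0, 0, 0], 8.5],
    [[-2.46, -2.06, 0], [0, 0, 0], 8.5],
    [[-2.46, -2.06, 0], [0, 0, 0], 8.5],
    [[-2.46, -2.06, 0], [0, 0, 0], 8.5],
    [[-2.46, -2.06, 0], [0, 0, 0], 8.5],
    [[-2.46, -2.06, 0], [0, 0, 0], 8.5],
    [[-2.46, -2.06, 0], [0, 0, 0], 8.5],
    [[-2.46, -2.06, 0], [0, 0, 0], 8.5],
    [[-2.46, -2.06, 0], [0, 0, 0], 8.5],
    [[-2.46, -2.06, 0], [0, 0, 0], 8.5],
    [[-2.46, -2.06, 0], [0, 0, 0], 8.5],
    [[-2.46, -2.06, 0], [0, 0, 0], 8.5],
    [[-2.46, -2.06, 0], [0, 0, 0], 8.5],
    [[-2.46, -2.06, 0], [0, 0, 0], 8.5],
    [[-2.46, -2.06, 0], [0, 0, 0], 8.5]
  ],
  "newtons": 25
}}

```text
clock: 4.25
position: [0.5303, 0.082, 0.4048]
tool_rot: [3.141, 0.0, 2.889]
force: [1.0, 1.0, -0.2]
grip_width: 0.0853
finger_force: 0.0
```

>>> {"api": "arm_command", "payload": {
  "deltas": [
    [[0, 0, 0], [0, 0, 0.132], 8.5],
    [[0, 0, 0], [0, 0, 0.132], 8.5],
    [[0, 0, 0], [0, 0, 0.132], 8.5],
    [[0, 0, 0], [0, 0, 0.132], 8.5],
    [[0, 0, 0], [0, 0, 0.132], 8.5],
    [[0, 0, 0], [0, 0, 0.132], 8.5],
    [[0, 0, 0], [0, 0, 0.132], 8.5],
    [[0, 0, 0], [0, 0, 0.132], 8.5],
    [[0, 0, 0], [0, 0, 0.132], 8.5],
    [[0, 0, 0], [0, 0, 0.132], 8.5],
    [[0, 0, 0], [0, 0, 0], 8.5]
  ]
}}

```text
clock: 5.35
position: [0.5296, 0.0833, 0.4047]
tool_rot: [3.142, 0.0, 1.567]
force: [0.8, -0.2, 0.4]
grip_width: 0.0843
finger_force: 0.0
```

Run:
```python
from h import *
s=bot.observe(); print(s['clock'],np.round(s['position'],4),np.round(s['tool_rot'],3),np.round(s['qpos'],2))
f=bot.grab_frame('wrist'); print(np.round(f['T_tool_cam'],3),f['K'])
c=cam(f,s); cv2.imwrite('pics/w1.png',f['frame'][:,:,::-1])
z={'clamp':0,'jaw':.004,'jaw_knob':.09,'pot':0.004}
for nm in ['clamp','jaw','jaw_knob','pot','fork','scoop','handle','grip_mid','button_face']:
    for m in bot.mark_of(nm,f)[:2]: print(nm,np.round(m['at'],1),round(m['p'],2),plane(ray(c,m['at']),z.get(nm,0.0)).round(4))
```

```text
5.35 [0.5296 0.0833 0.4047] [3.142 0.    1.567] [-0.62  0.42  0.48  1.85 -0.23  0.93 -0.04]
[[ 0.001 -0.956 -0.293  0.076]
 [ 1.     0.001  0.001  0.001]
 [-0.001 -0.293  0.956  0.03 ]
 [ 0.     0.     0.     1.   ]] [[357.79549032   0.         321.26760404]
 [  0.         357.79549032 199.84182712]
 [  0.           0.           1.        ]]
clamp [311.6  48.6] 0.58 [0.522  0.1979 0.    ]
clamp [328.1 182.4] 0.23 [0.5383 0.0643 0.    ]
jaw [321.  105.6] 0.67 [0.5309 0.1446 0.004 ]
jaw [356.7 320.3] 0.51 [ 0.5732 -0.1064  0.004 ]
jaw_knob [330.9 182.2] 0.9 [0.5388 0.0873 0.09  ]
pot [357.1 320.3] 0.72 [ 0.5737 -0.1064  0.004 ]
pot [492.6 186.1] 0.44 [0.7144 0.0606 0.004 ]
fork [159.4 156.5] 0.68 [0.3603 0.093  0.    ]
fork [351.7 319. ] 0.19 [ 0.5675 -0.1074 -0.    ]
scoop [355.8 319. ] 0.95 [ 0.5725 -0.1074  0.    ]
```

View pics/w1.png

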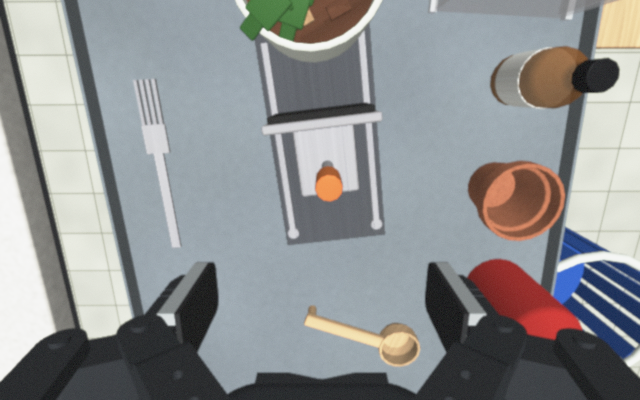

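The wrist view shows the knob at (329,183), the jaw plate's top edge from (263,130) to (382,118), the near plate corners at (288,244) and (385,236), and the pot beyond the jaw. The clamp is turned a few degrees, so I'm computing its yaw.

Run:
```python
from h import *
s=bot.observe()
f=bot.grab_frame('wrist'); c=cam(f,s); im=f['frame']
P=lambda px,z:plane(ray(c,px),z)[:2]
a,b=P((288,244),.004),P((385,236),.004); d=b-a; print('end edge',a,b,np.linalg.norm(d),np.degrees(np.arctan2(d[1],d[0]))+90)
a,b=P((263,130),.076),P((382,118),.076); d=b-a; print('jaw top back',a,b,np.linalg.norm(d),np.degrees(np.arctan2(d[1],d[0]))+90)
a,b=P((288,244),.004),P((265,75),.004); d=b-a; print('left edge',np.degrees(np.arctan2(d[1],d[0])))
a,b=P((385,236),.004),P((369,60),.004); d=b-a; print('right edge',np.degrees(np.arctan2(d[1],d[0])))
hsv=cv2.cvtColor(im,cv2.COLOR_RGB2HSV)
m=cv2.inRange(hsv,(5,150,120),(20,255,255)); m[:, :300]=0; m[:,360:]=0; m[:150]=0;m[215:]=0
y,x=np.nonzero(m); print(x.min(),x.max(),y.min(),y.max(),x.mean(),y.mean(), P((x.mean(),y.mean()),.09))
# silhouettes: top disc
print('proj', [proj(c,(.537,.086,z)).round(1) for z in (.07,.09,.106)])
```

```text
end edge [ 0.49359022 -0.00626418] [0.60225002 0.00337457] 0.10908646901130482 95.06919931289883
jaw top back [0.48304144 0.12785442] [0.58052295 0.13747079] 0.09795468731922334 95.63389384220605
left edge 95.57919172808846
right edge 97.74861398857772
316 341 167 200 328.1911111111111 183.80592592592592 [0.53665153 0.08574687]
proj [array([328.1, 177.8]), array([328.6, 183.5]), array([329. , 188.6])]
```

>>> {"api": "arm_command", "payload": {
  "deltas": [
    [[0.3, 0.72, 0], [0, 0, -0.1], 8.5],
    [[0, 0, 2], [0, 0, 0], 8.5],
    [[0, 0, 2], [0, 0, 0], 8.5],
    [[0, 0, 2], [0, 0, 0], 8.5],
    [[0, 0, 2], [0, 0, 0], 8.5],
    [[0, 0, 2], [0, 0, 0], 7.5],
    [[0, 0, 2], [0, 0, 0], 7],
    [[0, 0, 2], [0, 0, 0], 6.5],
    [[0, 0, 1.2], [0, 0, 0], 6],
    [[0, 0, 0.8], [0, 0, 0], 5],
    [[0, 0, 0], [0, 0, 0], 4]
  ]
}}

```text
clock: 7.0
position: [0.5368, 0.0861, 0.2442]
tool_rot: [-3.141, 0.0, 1.669]
force: [-0.6, -0.6, 0.4]
grip_width: 0.0405
finger_force: 0.0
```

Run:
```python
from h import *
s=bot.observe(); print(s['position'],s['force'],s['grip_width'])
f=bot.grab_frame('wrist'); cv2.imwrite('pics/w2.png',f['frame'][:,:,::-1])
for n in('jaw_knob','pot','jaw'):
  for m in bot.mark_of(n,f)[:1]: print(n,m['at'],m['p'],plane(ray(cam(f,s),m['at']),.09 if n=='jaw_knob' else .004))
```

```text
[0.53678282 0.08609636 0.24418239] [-0.56783766 -0.59046901  0.3699859 ] 0.0404503447113751
jaw_knob [319.5, 289.0] 0.8 [0.53711356 0.08749528 0.09      ]
jaw [317.6, 122.4] 0.8 [0.53006748 0.14388847 0.004     ]
```

View pics/w2.png

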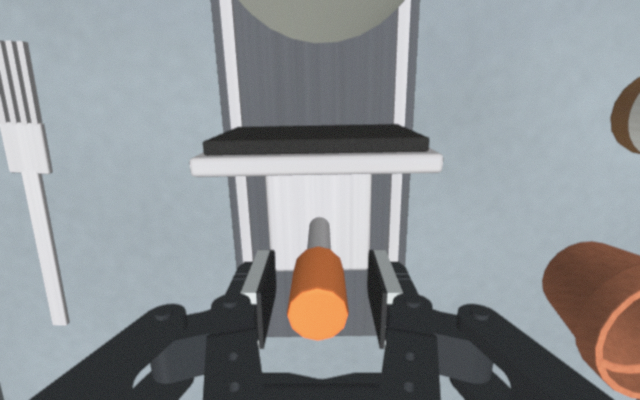

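The knob stands centred between the pads at (319,290), with the jaw plate square to the tool. I close on it.

>>> {"api": "arm_command", "payload": {
  "deltas": [
    [[0, 0, 0], [0, 0, 0], 3],
    [[0, 0, 0], [0, 0, 0], 2],
    [[0, 0, 0], [0, 0, 0], 1.8],
    [[0, 0, 0], [0, 0, 0], 1.8]
  ],
  "newtons": 25
}}

```text
clock: 7.6
position: [0.5359, 0.086, 0.245]
tool_rot: [-3.139, -0.0, 1.669]
force: [-11.7, -0.8, 13.6]
grip_width: 0.0215
finger_force: 24.0
```

>>> {"api": "arm_command", "payload": {
  "deltas": [
    [[0.4, 0, 0], [0, 0, 0], 1.8],
    [[0.4, 0, 0], [0, 0, 0], 1.8],
    [[0.4, 0, 0], [0, 0, 0], 1.8],
    [[0.4, 0, 0], [0, 0, 0], 1.8],
    [[0.4, 0, 0], [0, 0, 0], 1.8],
    [[0, 0, 0], [0, 0, 0], 1.8]
  ]
}}

```text
clock: 8.2
position: [0.5337, 0.1062, 0.245]
tool_rot: [-3.138, -0.001, 1.669]
force: [-14.1, -0.2, 16.4]
grip_width: 0.0215
finger_force: 24.5
```

Run:
```python
from h import *
s=bot.observe(); print(s['position'],s['force'],s['grip_width'],s['finger_force'])
f=bot.grab_frame('wrist'); cv2.imwrite('pics/w3.png',f['frame'][:,:,::-1])
```

```text
[0.53367209 0.10624078 0.24502801] [-14.08380094  -0.15740369  16.42152405] 0.02147479361676518 24.467673897743225
```

View pics/w3.png

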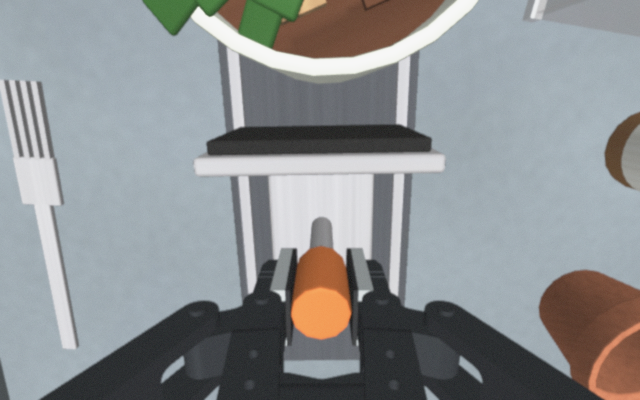

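>>> {"api": "arm_command", "payload": {
  "deltas": [
    [[0.2, -0.1, -0.08], [0, 0, 0], 1.8],
    [[0.2, 0, 0], [0, 0, 0], 1.8],
    [[0.2, 0, 0], [0, 0, 0], 1.8],
    [[0.2, 0, 0], [0, 0, 0], 1.8],
    [[0.2, 0, 0], [0, 0, 0], 1.8],
    [[0.2, 0, 0], [0, 0, 0], 1.8],
    [[0.2, 0, 0], [0, 0, 0], 1.8],
    [[0.2, 0, 0], [0, 0, 0], 1.8],
    [[0.2, 0, 0], [0, 0, 0], 1.8],
    [[0.2, 0, 0], [0, 0, 0], 1.8],
    [[0.2, 0, 0], [0, 0, 0], 1.8],
    [[0.2, 0, 0], [0, 0, 0], 1.8],
    [[0.2, 0, 0], [0, 0, 0], 1.8],
    [[0.2, 0, 0], [0, 0, 0], 1.8]
  ]
}}

```text
clock: 9.65
position: [0.5304, 0.1333, 0.2452]
tool_rot: [-3.139, 0.001, 1.668]
force: [-8.0, -5.9, -0.0]
grip_width: 0.0212
finger_force: 27.6
```

Run:
```python
from h import *
s=bot.observe(); print(s['position'],s['force'],s['grip_width'],s['finger_force'])
f=bot.grab_frame('wrist'); t=bot.grab_frame('top')
w=cv2.resize(f['frame'][:220],None,fx=1,fy=1); u=cv2.resize(t['frame'][180:270,150:350],None,fx=3.2,fy=3.2,interpolation=cv2.INTER_CUBIC)
cv2.imwrite('pics/w4.png',np.vstack([w,u])[:,:,::-1])
```

```text
[0.5303594  0.13325463 0.24520655] [-7.98019291 -5.92229716 -0.03465684] 0.02124633202509812 27.641784846782684
```

View pics/w4.png

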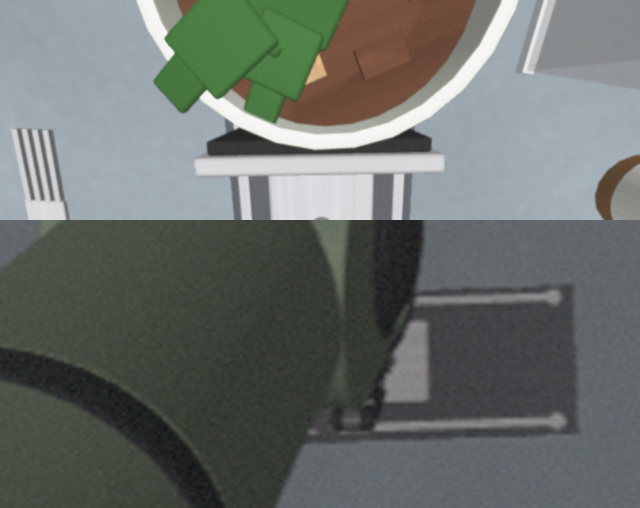

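The jaw has reached the pot: the rim at (325,140) lies over the pad, and force along y is 6 N. I go on slowly towards the stop.

>>> {"api": "arm_command", "payload": {
  "deltas": [
    [[0.1, -0.05, 0], [0, 0, 0], 1.8],
    [[0.1, 0, 0], [0, 0, 0], 1.8],
    [[0.1, 0, 0], [0, 0, 0], 1.8],
    [[0.1, 0, 0], [0, 0, 0], 1.8],
    [[0.1, 0, 0], [0, 0, 0], 1.8],
    [[0.1, 0, 0], [0, 0, 0], 1.8],
    [[0.1, 0, 0], [0, 0, 0], 1.8]
  ]
}}

```text
clock: 10.45
position: [0.5294, 0.1402, 0.2452]
tool_rot: [-3.14, 0.001, 1.668]
force: [-6.4, -5.2, -3.5]
grip_width: 0.021
finger_force: 27.4
```

>>> {"api": "arm_command", "payload": {
  "deltas": [
    [[0.1, 0, 0], [0, 0, 0], 1.8],
    [[0.1, 0, 0], [0, 0, 0], 1.8]
  ]
}}

```text
clock: 10.65
position: [0.5292, 0.1422, 0.2452]
tool_rot: [-3.139, 0.001, 1.668]
force: [-5.7, -4.8, -3.9]
grip_width: 0.0216
finger_force: 27.4
```

>>> {"api": "arm_command", "payload": {
  "deltas": [
    [[0.1, 0, 0], [0, 0, 0], 1.8],
    [[0.1, 0, 0], [0, 0, 0], 1.8]
  ]
}}

```text
clock: 10.85
position: [0.529, 0.1442, 0.2452]
tool_rot: [-3.139, 0.001, 1.668]
force: [-6.8, -6.5, -3.1]
grip_width: 0.0211
finger_force: 27.4
```

>>> {"api": "arm_command", "payload": {
  "deltas": [
    [[0.1, 0, 0], [0, 0, 0], 1.8],
    [[0.05, 0, 0], [0, 0, 0], 1.8]
  ]
}}

```text
clock: 11.05
position: [0.5288, 0.1457, 0.2452]
tool_rot: [-3.139, 0.001, 1.668]
force: [-6.7, -6.0, -2.7]
grip_width: 0.0212
finger_force: 27.4
```

Run:
```python
from h import *
t=bot.grab_frame('scene'); s=bot.observe(); print(s['position'],s['force'])
u=cv2.resize(t['frame'][130:250,310:510],None,fx=4,fy=4,interpolation=cv2.INTER_CUBIC)
cv2.imwrite('pics/s5.png',u[:,:,::-1])
```

```text
[0.5287921  0.14576037 0.24522139] [-6.78005248 -5.22002437 -2.88305035]
```

View pics/s5.png

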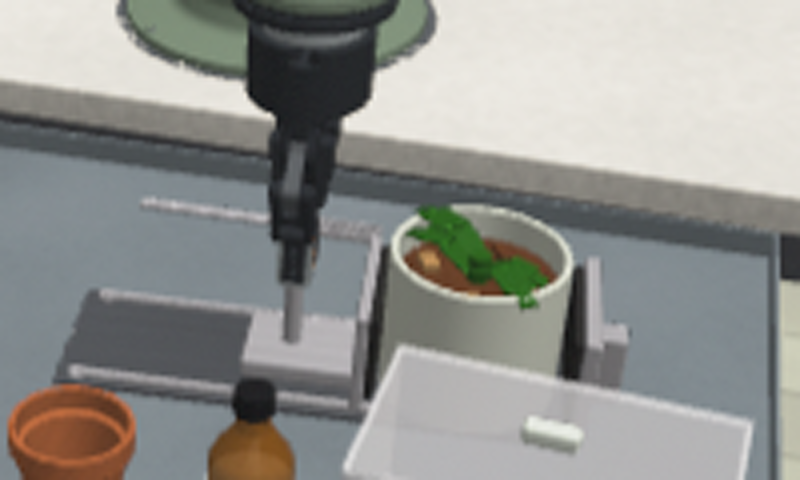

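The pot at (480,290) touches the jaw pad and is nearly at the stop pad at (575,330).

>>> {"api": "arm_command", "payload": {
  "deltas": [
    [[0.1, 0, 0], [0, 0, 0], 1.8],
    [[0.05, 0, 0], [0, 0, 0], 1.8]
  ]
}}

```text
clock: 11.3
position: [0.5286, 0.1472, 0.2452]
tool_rot: [-3.139, 0.001, 1.668]
force: [-6.8, -5.9, -3.1]
grip_width: 0.0211
finger_force: 27.4
```

>>> {"api": "arm_command", "payload": {
  "deltas": [
    [[0.1, 0, 0], [0, 0, 0], 1.8],
    [[0.05, 0, 0], [0, 0, 0], 1.8]
  ]
}}

```text
clock: 11.5
position: [0.5285, 0.1487, 0.2452]
tool_rot: [-3.139, 0.001, 1.668]
force: [-7.2, -5.7, -2.6]
grip_width: 0.0212
finger_force: 27.5
```

>>> {"api": "arm_command", "payload": {
  "deltas": [
    [[0.1, 0, 0], [0, 0, 0], 1.8]
  ]
}}

```text
clock: 11.6
position: [0.5284, 0.1496, 0.2452]
tool_rot: [-3.139, 0.001, 1.668]
force: [-7.3, -6.1, -3.2]
grip_width: 0.0211
finger_force: 27.5
```

>>> {"api": "arm_command", "payload": {
  "deltas": [
    [[0.1, 0, 0], [0, 0, 0], 1.8]
  ]
}}

```text
clock: 11.7
position: [0.5283, 0.1502, 0.2452]
tool_rot: [-3.139, 0.001, 1.668]
force: [-6.5, -12.8, -2.6]
grip_width: 0.0211
finger_force: 27.5
```

>>> {"api": "arm_command", "payload": {
  "deltas": [
    [[0.05, 0, 0], [0, 0, 0], 1.8]
  ]
}}

```text
clock: 11.8
position: [0.5283, 0.1503, 0.2452]
tool_rot: [-3.139, 0.002, 1.668]
force: [-6.3, -13.5, -2.4]
grip_width: 0.0212
finger_force: 27.5
```

Force jumped to 13 N, so the pot is seated on both pads. I release the knob and rise.

>>> {"api": "arm_command", "payload": {
  "deltas": [
    [[0, 0, 0], [0, 0, 0], 3],
    [[0, 0, 0], [0, 0, 0], 4.5],
    [[0, 0, 0], [0, 0, 0], 5.5],
    [[0, 0, -2], [0, 0, 0], 6],
    [[0, 0, -3], [0, 0, 0], 6],
    [[0, 0, -3.5], [0, 0, 0], 6],
    [[0, 0, -3.5], [0, 0, 0], 6],
    [[0, 0, -3.5], [0, 0, 0], 6]
  ]
}}

```text
clock: 12.6
position: [0.5288, 0.1518, 0.4022]
tool_rot: [3.141, -0.0, 1.669]
force: [0.2, 0.4, 0.1]
grip_width: 0.0603
finger_force: 0.0
```

Run:
```python
from h import *
s=bot.observe(); print(s['position'],s['force'],s['tool_rot'],s['qpos'].round(2))
f=bot.grab_frame('wrist'); c=cam(f,s)
for n,z in(('jaw',.004),('jaw_knob',.09),('pot',.004)):
  for m in bot.mark_of(n,f)[:1]: print(n,m['at'],m['p'],plane(ray(c,m['at']),z))
cv2.imwrite('pics/w6.png',f['frame'][:,:,::-1])
```

```text
[0.52879892 0.15175985 0.40216681] [0.15240292 0.41571907 0.08351409] [ 3.14106295e+00 -2.20581932e-04  1.66891549e+00] [-0.73  0.44  0.47  1.82 -0.24  0.93 -0.06]
jaw [320.7, 113.6] 0.83 [0.52459073 0.20525958 0.004     ]
jaw_knob [319.3, 188.5] 0.65 [0.52883748 0.15108588 0.09      ]
pot [323.7, 53.3] 0.86 [0.5219009  0.26138871 0.004     ]
```

View pics/w6.png

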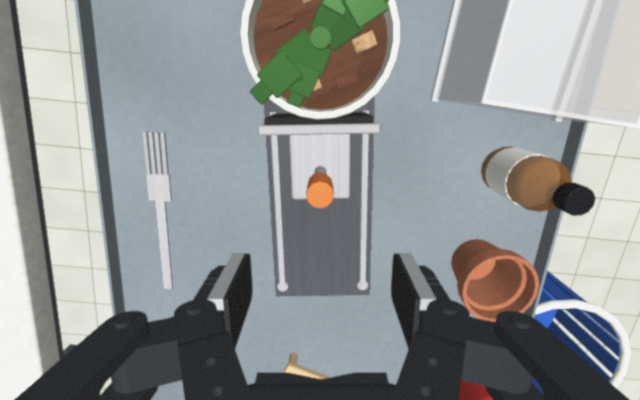

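The knob is free, and jaw at (321,114) and pot at (324,53) come out 56 mm apart. The pot's axis is at clamp x≈65 mm, so it is snug. Next is the handle.

>>> {"api": "arm_command", "payload": {
  "deltas": [
    [[-2.7, -0.25, 0], [0, 0, 0], 8.5],
    [[-2.7, -0.25, 0], [0, 0, 0], 8.5],
    [[-2.7, -0.25, 0], [0, 0, 0], 8.5],
    [[-2.7, -0.25, 0], [0, 0, 0], 8.5],
    [[-2.7, -0.25, 0], [0, 0, 0], 8.5],
    [[-2.7, -0.25, 0], [0, 0, 0], 8.5],
    [[-2.7, -0.25, 0], [0, 0, 0], 8.5],
    [[-2.7, -0.25, 0], [0, 0, 0], 8.5],
    [[-2.7, -0.25, 0], [0, 0, 0], 8.5],
    [[-2.7, -0.25, 0], [0, 0, 0], 8.5],
    [[-2.7, -0.25, 0], [0, 0, 0], 8.5],
    [[-2.7, -0.25, 0], [0, 0, 0], 8.5],
    [[-2.7, -0.25, 0], [0, 0, 0], 8.5],
    [[-2.7, -0.25, 0], [0, 0, 0], 8.5],
    [[-2.7, -0.25, 0], [0, 0, 0], 8.5],
    [[-2.7, -0.25, 0], [0, 0, 0], 8.5]
  ]
}}

```text
clock: 14.4
position: [0.5312, -0.2831, 0.3993]
tool_rot: [-3.14, -0.001, 1.669]
force: [0.9, -0.0, -0.5]
grip_width: 0.0847
finger_force: 0.0
```

>>> {"api": "arm_command", "payload": {
  "deltas": [
    [[0, 0, 0], [0, 0, 0.139], 8.5],
    [[0, 0, 0], [0, 0, 0.139], 8.5],
    [[0, 0, 0], [0, 0, 0.139], 8.5],
    [[0, 0, 0], [0, 0, 0.139], 8.5],
    [[0, 0, 0], [0, 0, 0.139], 8.5],
    [[0, 0, 0], [0, 0, 0.139], 8.5],
    [[0, 0, 0], [0, 0, 0.139], 8.5],
    [[0, 0, 0], [0, 0, 0.139], 8.5],
    [[0, 0, 0], [0, 0, 0.139], 8.5],
    [[0, 0, 0], [0, 0, 0.139], 8.5],
    [[0, 0, 0], [0, 0, 0.139], 8.5],
    [[0, 0, 0], [0, 0, 0.139], 8.5],
    [[0, 0, 0], [0, 0, 0], 8.5]
  ]
}}

```text
clock: 15.7
position: [0.5314, -0.2818, 0.3992]
tool_rot: [3.141, 0.002, -0.002]
force: [0.5, -0.8, -0.7]
grip_width: 0.0849
finger_force: 0.0
```

Run:
```python
from h import *
s=bot.observe(); print(s['clock'],s['position'],s['force'],s['tool_rot'],s['qpos'].round(2))
f=bot.grab_frame('wrist'); c=cam(f,s)
for n,z in(('grip_mid',.085),('button_face',.085),('handle',0)):
  for m in bot.mark_of(n,f)[:1]: print(n,m['at'],m['p'],plane(ray(c,m['at']),z))
cv2.imwrite('pics/w7.png',f['frame'][:,:,::-1])
```

```text
15.7 [ 0.53144527 -0.28183597  0.39918501] [ 0.48487853 -0.78345192 -0.69601601] [ 3.14130963e+00  2.19854345e-03 -1.73247742e-03] [-0.2   0.68  0.94  1.7  -0.61  1.09 -0.63]
grip_mid [320.0, 176.6] 0.6 [ 0.53950724 -0.2796654   0.085     ]
button_face [294.2, 176.5] 0.81 [ 0.53960378 -0.2586833   0.085     ]
handle [321.7, 158.4] 0.82 [ 0.53875353 -0.28120394  0.        ]
```

View pics/w7.png

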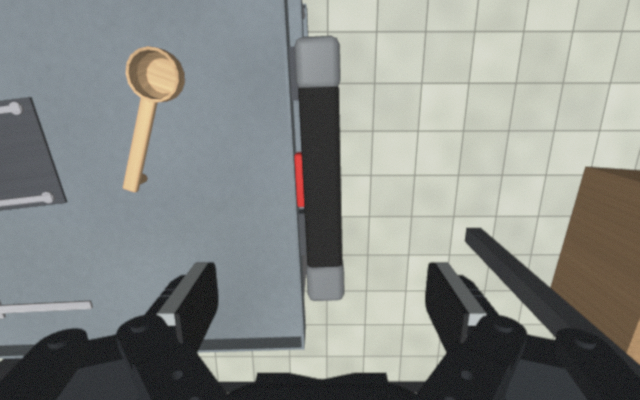

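The grip bar runs from (318,62) to (325,283) with the red button at (299,180) on the deck side. It is slightly turned, so I'm working out its angle.

Run:
```python
from h import *
s=bot.observe(); f=bot.grab_frame('wrist'); c=cam(f,s); im=f['frame']
P=lambda px,z:plane(ray(c,px),z)[:2]
# black bar edges from thresholds per row
g=im.max(2); L=[];Rr=[]
for r in range(95,260,5):
    row=g[r,280:360]<60; x=np.nonzero(row)[0]+280
    Rr.append((x.max()+.5,r))
    L.append((x.min()-.5,r))
print(L[0],L[-1],Rr[0],Rr[-1])
A=np.array([P(p,.102) for p in Rr]);k=np.polyfit(A[:,0],A[:,1],1);print('right slope deg',np.degrees(np.arctan(k[0])),'y at .5395',np.polyval(k,.5395))
B=np.array([P(p,.102) for p in L]);k2=np.polyfit(B[:,0],B[:,1],1);print('left',np.degrees(np.arctan(k2[0])),np.polyval(k2,.5395))
for e in((319,87),(324,266)): print(P(e,.102))
```

```text
(np.float64(298.5), 95) (np.float64(305.5), 255) (np.float64(337.5), 95) (np.float64(340.5), 255)
right slope deg 1.843896112512549 y at .5395 -0.29450672473257933
left 1.5542184432039812 -0.2666729586970504
[ 0.60925442 -0.27888197]
[ 0.4676559  -0.28351916]
```

>>> {"api": "arm_command", "payload": {
  "deltas": [
    [[0.76, -0.18, 0], [0, 0, -0.032], 8.5],
    [[0, 0, 2], [0, 0, 0], 8],
    [[0, 0, 2], [0, 0, 0], 8],
    [[0, 0, 2], [0, 0, 0], 8],
    [[0, 0, 2], [0, 0, 0], 7.5],
    [[0, 0, 2], [0, 0, 0], 7.5],
    [[0, 0, 2], [0, 0, 0], 7],
    [[0, 0, 2], [0, 0, 0], 7],
    [[0, 0, 1.2], [0, 0, 0], 6.5],
    [[0, 0, 0.7], [0, 0, 0], 6],
    [[0, 0, 0], [0, 0, 0], 5.5]
  ]
}}

```text
clock: 17.05
position: [0.539, -0.2803, 0.2411]
tool_rot: [-3.141, 0.001, 0.033]
force: [0.3, 0.2, 0.5]
grip_width: 0.0551
finger_force: 0.0
```

Run:
```python
from h import *
s=bot.observe(); print(s['clock'],s['position'],s['force'],s['tool_rot'],s['grip_width'])
f=bot.grab_frame('wrist'); c=cam(f,s)
for n,z in(('grip_mid',.085),('button_face',.085)):
  for m in bot.mark_of(n,f)[:1]: print(n,m['at'],m['p'],plane(ray(c,m['at']),z))
cv2.imwrite('pics/w8.png',f['frame'][:,:,::-1])
```

```text
17.05 [ 0.53900619 -0.28033321  0.24108473] [0.32321076 0.21740094 0.50192059] [-3.14124282e+00  5.52496933e-04  3.34778799e-02] 0.05512657807537741
grip_mid [323.4, 293.6] 0.74 [ 0.53696579 -0.27994466  0.085     ]
button_face [268.6, 291.6] 0.96 [ 0.53711351 -0.25807278  0.085     ]
```

View pics/w8.png

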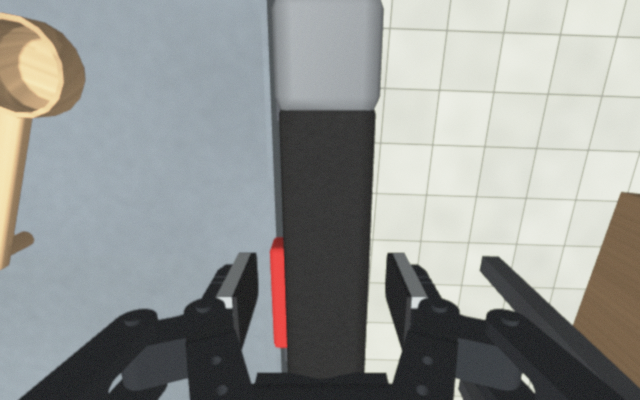

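The bar lies between the fingers with the button at (279,292) level with the left pad. I pinch.

>>> {"api": "arm_command", "payload": {
  "deltas": [
    [[0, 0, 0], [0, 0, 0], 4.5],
    [[0, 0, 0], [0, 0, 0], 3.8],
    [[0, 0, 0], [0, 0, 0], 3],
    [[0, 0, 0], [0, 0, 0], 2.5],
    [[0, 0, 0], [0, 0, 0], 2.5],
    [[0, 0, 0], [0, 0, 0], 2.5]
  ],
  "newtons": 50
}}

```text
clock: 17.8
position: [0.539, -0.2816, 0.2424]
tool_rot: [3.139, -0.001, 0.032]
force: [0.5, -7.3, 5.4]
grip_width: 0.0295
finger_force: 49.6
```

>>> {"api": "arm_command", "payload": {
  "deltas": [
    [[0, 0.05, -0.3], [0, 0, 0], 2.5],
    [[0, 0, -0.6], [0, 0, 0], 2.5],
    [[0, 0, -0.8], [0, 0, 0], 2.5],
    [[0, 0, -0.8], [0, 0, 0], 2.5],
    [[0, 0, -0.8], [0, 0, 0], 2.5],
    [[0, 0, -0.8], [0, 0, 0], 2.5]
  ]
}}

```text
clock: 18.4
position: [0.5391, -0.2817, 0.283]
tool_rot: [3.139, -0.001, 0.032]
force: [3.6, -7.7, -7.4]
grip_width: 0.0292
finger_force: 50.2
```

Run:
```python
from h import *
s=bot.observe(); print(s['clock'],s['position'],s['force'],s['grip_width'])
for k in ('scene','top'):
  f=bot.grab_frame(k); c=cam(f)
  for m in bot.mark_of('grip_mid',f)[:1]: print(k,m['at'],m['p'],proj(c,(.5385,-.2805,.085)),proj(c,(.5385,-.2805,.126)))
```

```text
18.4 [ 0.53907168 -0.2816742   0.28304906] [ 3.59523391 -7.73930266 -7.40518576] 0.029245939774401583
scene [233.5, 157.7] 0.89 [235.04153037 169.06010527] [233.11618435 156.07978259]
```

The handle is rising with the grip: it was seen at row 158, where 156 was predicted.

>>> {"api": "arm_command", "payload": {
  "deltas": [
    [[0, 0.05, -0.8], [0, 0, 0], 2.5],
    [[0, 0, -0.8], [0, 0, 0], 2.5],
    [[0, 0, -0.8], [0, 0, 0], 2.5],
    [[0, 0, -0.8], [0, 0, 0], 2.5],
    [[0, 0, -0.8], [0, 0, 0], 2.5],
    [[0, 0, -0.8], [0, 0, 0], 2.5],
    [[0, 0, -0.8], [0, 0, 0], 2.5],
    [[0, 0, -0.8], [0, 0, 0], 2.5],
    [[0, 0, -0.8], [0, 0, 0], 2.5],
    [[0, 0, -0.8], [0, 0, 0], 2.5],
    [[0, 0, -0.8], [0, 0, 0], 2.5],
    [[0, 0, -0.8], [0, 0, 0], 2.5],
    [[0, 0, -0.8], [0, 0, 0], 2.5],
    [[0, 0, -0.8], [0, 0, 0], 2.5],
    [[0, 0, -0.8], [0, 0, 0], 2.5],
    [[0, 0, -0.6], [0, 0, 0], 2.5]
  ]
}}

```text
clock: 20.2
position: [0.5391, -0.2818, 0.4089]
tool_rot: [3.14, -0.001, 0.032]
force: [4.9, -6.6, -6.9]
grip_width: 0.0296
finger_force: 50.9
```

>>> {"api": "arm_command", "payload": {
  "deltas": [
    [[0, 0, -0.3], [0, 0, 0], 2.5],
    [[0, 0, -0.2], [0, 0, 0], 2.5],
    [[0, 0, -0.2], [0, 0, 0], 2.5]
  ]
}}

```text
clock: 20.5
position: [0.5391, -0.2818, 0.4156]
tool_rot: [3.14, -0.001, 0.032]
force: [5.7, -5.5, -7.4]
grip_width: 0.0293
finger_force: 50.9
```

>>> {"api": "arm_command", "payload": {
  "deltas": [
    [[0, 0, -0.2], [0, 0, 0], 2.5],
    [[0, 0, -0.2], [0, 0, 0], 2.5],
    [[0, 0, -0.1], [0, 0, 0], 2.5]
  ]
}}

```text
clock: 20.8
position: [0.5391, -0.2818, 0.4206]
tool_rot: [3.14, -0.001, 0.032]
force: [4.3, -7.1, -7.1]
grip_width: 0.0293
finger_force: 50.9
```

>>> {"api": "arm_command", "payload": {
  "deltas": [
    [[0, 0, -0.1], [0, 0, 0], 2.5],
    [[0, 0, -0.05], [0, 0, 0], 2.5]
  ]
}}

```text
clock: 21.0
position: [0.5391, -0.2818, 0.422]
tool_rot: [3.14, -0.001, 0.032]
force: [4.1, -6.4, -6.9]
grip_width: 0.0294
finger_force: 50.9
```

>>> {"api": "arm_command", "payload": {
  "deltas": [
    [[0, 0, -0.1], [0, 0, 0], 2.5]
  ]
}}

```text
clock: 21.1
position: [0.5391, -0.2818, 0.423]
tool_rot: [3.14, -0.001, 0.032]
force: [4.7, -6.7, -7.0]
grip_width: 0.0297
finger_force: 51.0
```

>>> {"api": "arm_command", "payload": {
  "deltas": [
    [[0, 0, -0.1], [0, 0, 0], 2.5]
  ]
}}

```text
clock: 21.2
position: [0.5391, -0.2818, 0.424]
tool_rot: [3.14, -0.001, 0.032]
force: [4.1, -6.1, -7.1]
grip_width: 0.0295
finger_force: 51.0
```

>>> {"api": "arm_command", "payload": {
  "deltas": [
    [[0, 0, -0.07], [0, 0, 0], 2.5]
  ]
}}

```text
clock: 21.3
position: [0.5391, -0.2817, 0.4245]
tool_rot: [3.14, -0.001, 0.033]
force: [7.8, -11.7, -20.9]
grip_width: 0.0293
finger_force: 50.8
```

The end of travel (0.182) is felt at TCP z = 0.4244, so I back off about 2 mm to the second stop and check.

>>> {"api": "arm_command", "payload": {
  "deltas": [
    [[0, 0, 0.1], [0, 0, 0], 2.5],
    [[0, 0, 0.1], [0, 0, 0], 2.5],
    [[0, 0, 0], [0, 0, 0], 2.5]
  ]
}}

```text
clock: 21.6
position: [0.5391, -0.2818, 0.4227]
tool_rot: [3.14, -0.001, 0.033]
force: [3.2, -6.6, -6.0]
grip_width: 0.0294
finger_force: 52.9
```

Run:
```python
from h import *
s=bot.observe(); print(s['clock'],s['position'],s['force'],s['grip_width'])
f=bot.grab_frame('scene'); c=cam(f); t=bot.grab_frame('top')
for n in ('grip_mid','jaw','pot','jaw_knob'):
  rs=[]
  for g in (f,t):
    m=bot.mark_of(n,g)
    if m: print(n,m[0]['at'],round(m[0]['p'],2)); rs.append(ray(cam(g),m[0]['at']))
  if len(rs)>1: print(tri(rs))
print(proj(c,(.5385,-.2805,.265)))
u=cv2.resize(f['frame'][90:330,180:500],None,fx=2.5,fy=2.5,interpolation=cv2.INTER_CUBIC)
cv2.imwrite('pics/s9.png',u[:,:,::-1])
```

```text
21.6 [ 0.53908285 -0.28179057  0.42267343] [ 3.23961956 -6.64445553 -6.003581  ] 0.029385392035775785
grip_mid [225.8, 109.2] 0.8
jaw [403.5, 217.2] 0.95
jaw [238.6, 227.1] 0.7
(array([0.51676358, 0.20168976, 0.01570894]), [np.float64(0.004751983449368142), np.float64(0.004751983449368078)])
pot [430.0, 223.9] 0.69
pot [211.5, 224.5] 0.92
(array([0.51775364, 0.2685285 , 0.01052213]), [np.float64(0.00272868539631282), np.float64(0.002728685396312716)])
jaw_knob [383.2, 193.7] 0.57
jaw_knob [258.6, 221.7] 0.63
(array([0.52374796, 0.14562977, 0.08088598]), [np.float64(0.004491026097097075), np.float64(0.004491026097097085)])
[226.02530897 108.27442741]
```

View pics/s9.png

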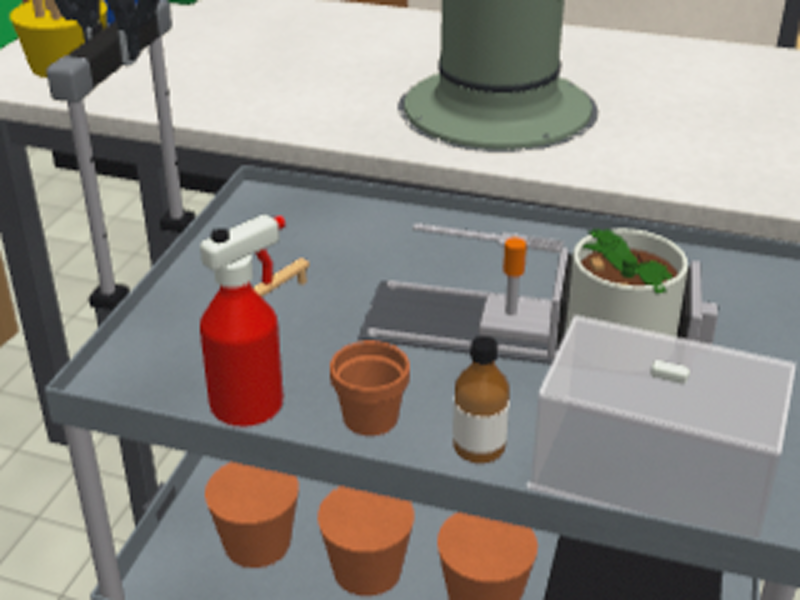

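The handle is raised with both tubes out and held at (105,40). The pot at (628,285) sits between both pads with the knob free, and everything else is in place. I hand the job in.

```bash
python3 -c "
from workcell import bot
print(bot.job_done())"
```

```text
the job is handed in; nothing more can be done
None
```

The job is handed in: the pot is snug between both pads with the jaw let go, and the arm holds the handle by its grip, button in, at the second stop (about 0.180 m), with nothing else on the cart moved; no verdict was returned.

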